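# Prop the tool chest's lid on its stay

## Task

Open the grey tool chest on the bench, flip up the steel stay inside it until it stands past upright against its stop, and lower the lid gently onto the stay so that it stays propped open by itself. Never let the lid drop, and leave the other things in and around the chest where they are.

Things in the scene. Friction and masses are not known exactly. Their poses are not given: they have to be found in the camera images.
- chest: Grey sheet-steel tool chest, open-topped under its lid, fixed to the bench: 165 mm deep (x), 300 mm wide (y), walls 5 mm thick with the rim 100 mm above the bench. Origin: centre of its underside. Its x axis points from the front (handle bar side, towards the robot) to the hinge side, y to the left, z up. A row of sockets on a rail stands along the inside of the front wall, x -69 to -47 mm, lower than 60 mm; the other things inside are lower than 40 mm.
- lid (a joint): Lid angle (rad): 0 closed, growing as it opens; 1.57 upright; at most 1.83, where it leans back on its end stop and stays by itself. Between 0 and about 1.5 it falls shut if let go. The hinge is light and nearly frictionless. The lid weighs 0.35 to 0.65 kg. Resting on the raised stay it reads about 1.05.
- lid_hinge (a point): Middle of the lid's hinge axis, which runs along the chest's y axis at the top of the back wall (chest frame x +82.5, y 0, z +100 mm). The lid is a plate 165 x 300 x 6 mm whose underside passes through this axis.
- lid_bar (a point): Middle of the lid's handle: a round steel bar, 10 mm diameter, along the chest's y axis, 80 mm free length between its two standoffs, held 35 mm in front of the lid's front edge; it lies 200 mm from the hinge axis and moves with the lid (103 mm above the bench when closed). The bar can turn between gripping fingers, so it can be pinched from above at any lid angle.
- stay (a joint): Stay angle (rad): 0 folded flat inside the chest pointing to the chest's +y, 1.57 upright, 1.675 at its stop just past upright, where it stays by itself. It turns about the chest's x axis. Little friction: if let go well short of upright it falls back.
- stay_pivot (a point): Pivot of the stay, inside the chest near the right wall (chest frame x +2.5, y -110, z +86 mm). The stay is a flat steel bar, 8 mm thick along the chest's x, 10 mm high when folded, with a rubber ball of 14 mm diameter at its free end, ball centre 140 mm from the pivot. The ball carries the lid's underside.
- stay_grip (a point): Point on the stay's centre line 120 mm from its pivot, a good place to pinch it across its 8 mm thickness; it moves with the stay. When it is folded, at least 30 mm is free on either side of it (along the chest's x) and 25 mm under it; a post 8 mm thick and 75 mm high that carries its free end stands 27 mm farther along the chest's y. A hand that keeps its tilt while the stay turns may let it slip a little, so check that it reached its stop before letting go.
- wrench: Steel spanner, 130 mm long, lying on the chest's floor along its back wall; leave it. Origin near its middle, underside.
- terminal: Grey terminal block 30 x 45 x 30 mm on the chest's floor near its front left corner; leave it. Origin: centre of its underside.
- spool: Empty black spool, 80 mm diameter, 60 mm high, standing to the right of the chest; leave it. Origin: centre of its underside.
- jar: Pale plastic jar with black cap, 60 mm diameter, 75 mm high, standing to the left of the chest; leave it. Origin: centre of its underside.
- driver: Screwdriver lying left of the chest; leave it. Origin: underside near its middle.
- hammer: Hammer lying to the right; leave it. Origin: underside near its middle.
- wood_block: Dark wooden block 120 x 60 x 45 mm lying to the right; leave it. Origin: centre of its underside.
- mug: White mug, 80 mm diameter, 90 mm high, standing to the left; leave it. Origin: centre of its underside.

How it is judged:
On the way, in this order (a step that is already met when the one before it is completed fails the run):
1. the lid is raised clear of the stay's reach (past 1.15 rad) (value of joint lid above 1.15 rad), for 0.2 s.
2. the stay stands past upright while the lid is still above it (value of joint stay above 1.6 rad and value of joint lid above 1.08 rad), for 0.2 s.
At the end, for the whole second after the job is handed in: The stay stands past upright (over 1.6 rad) and the lid rests on it, at rest, at 0.98 to 1.12 rad (value of joint stay above 1.6 rad and value of joint lid between 0.98 and 1.12 rad and velocity of joint lid between -0.05 and 0.05 rad/s and velocity of joint stay between -0.05 and 0.05 rad/s); the robot touches nothing.
It fails at once if the lid drops: it swings down faster than 3 rad/s (velocity of joint lid below -3 rad/s).
It fails at once if a thing in or around the chest is moved by more than 30 mm (distance of any of wrench, terminal, spool, jar, driver, hammer, wood_block, mug from where it was at the start of the episode above 0.03 m).
It also fails if it takes over 62 s, if anything falls off the work surface, if the arm or the gripper's body presses on something with over 40 N, if the wrist force passes 120 N, or if a joint passes its speed limit or range.

## Robot

A 7-joint arm with a two-finger parallel gripper is mounted at the origin on the work surface. World frame = base frame: x ahead of the robot, y to its left, z up, the work surface at z = 0. Lengths are in m, angles in rad, forces in N, time in s.
With the tool pointing down it reaches from about 0.4 to 0.85 m from the base axis. Payload 10.4 kg.
Tool frame: the origin (TCP) lies between the finger pads; the fingertips stand 14 mm ahead of it and the grasp point (between the pads) lies 5 mm behind it (env.finger_overhang is the z of the fingertips in the tool frame, in m); z points along the fingers, y is the line along which they close (so a half turn about z gives the same grasp; the last joint's range is limited). The gripper opens to 87 mm and grips with 3 to 60 N. Pads are 19 mm wide; open, the fingers measure 117 mm over their backs; the gripper's body (75 mm by 190 mm) begins 51 mm behind the grasp point.
Start: joints at [1.091, 0.332, -0.065, 1.46, 0.022, 1.35, -0.088], TCP at [0.276, -0.561, 0.237] pointing down, gripper open.
Joint ranges: [-2.6, 2.6], [-0.5, 2.12], [-1.47, 1.34], [0.16, 2.42], [-1.27, 4.41], [0.06, 2.06], [-2.6, 2.6]. Speed limits (rad/s): [2.22, 2.22, 2.79, 2.79, 3.14, 3.14, 3.14].

## Interface

Orientations are given as [roll, pitch, yaw] about the fixed x, y, z axes, in that order (R = Rz(yaw) Ry(pitch) Rx(roll)).
In Python, from station import env gives the robot as it stands. The module is installed in compiled form; this text tells all that it offers.
- The arm moves only by the tool drive_tool, never from a script. Its argument "plan" is a list that holds one entry, the list of rows, each a list of 7 numbers: the shift along the world's x, y, z scaled (see below), then the turn, a rotation vector about the world's x, y, z scaled (see below), then the opening, from 0 (shut) to 1 (fully open). A call has 1 to 10 rows; each row is the pose to reach, as a shift and turn from the pose commanded when the call began; what a row does not reach only later rows make up. The controller multiplies each number of a shift by 500 mm and each number of a turn by 30 degrees. A row lasts 1/8 s, in which the tool goes at most 62.5 mm and 10.7 degrees, less where a joint would pass 70% of its speed; a pose out of reach is approached as far as the arm can. A call with a number of a shift or a turn outside -1 to 1 is refused whole. A call with a gripper value outside its range is refused whole. The fingers move at their own pace and stop on an object; "force" is the grip in N (left out, the last holds). Time passes only in rows, so rows that repeat a pose let the fingers close. It gives the time, the measured TCP pose, the force, the opening and the grip force at its end, in the units of the state.
- env.get_state(): the state, without advancing time (a new reading comes with each control period).
- env.get_image(name): name is "scene" or "top" or "wrist"; returns a dict with "image" (384x512x3 uint8, red, green, blue), "range_z" (384x512 float32, m along the optical axis (not along the pixel's ray), 0 where there is no reading), "camera_matrix" (3x3 intrinsics, pixels), "camera_from_world" (4x4, takes a point from world to camera coordinates); the wrist camera has in their place "mount" (4x4, takes a point from camera to tool coordinates, whose origin is the TCP and whose axes are the flange's). Camera axes: x right, y down, z forward; pixel columns grow to the right and rows downward; lengths in m; the calibration is good to about 2 mm. A picture is of the moment at which its call begins: read the wrist's pose just before it.
- env.finish_job(): hands the job in; it is judged then, once.
The state is a dict: "time_s": time; "joint_pos": joint angles; "joint_vel": joint speeds; "joint_efforts": joint torques, N m; "ee_pos": TCP position; "eef_rot": TCP orientation; "force": force on the tool from outside, world axes, zero at the start; "ft_torque": the same for the moment, N m; "finger_gap": finger opening in m; "grip_force": force on a finger pad.
Only numpy, scipy, OpenCV 4.12 (cv2) and the standard library are available. Lean on these libraries where they do the work, as an engineer would, in place of code of your own. Each camera call takes 0.05 s, during which the arm holds its last target. There are 200 camera calls.

## Working session

There is one attempt and no reset: what is moved stays moved. The work goes in short steps, Python scripts to look and compute and a tool call to move; the robot and the scene stay as the last step left them, time stands still between calls to the robot, and variables do not carry over. Pictures are saved under pics/ and viewed, at most 10 in all, crops included, and the job is handed in when it is done.

Besides the shell and the picture viewer there is one more tool, called after "Emit:" by a JSON object that holds its "op" and its "data", one argument or row to a line. drive_tool: Moves the arm, as the interface text tells. Its arguments: {"type":"object","properties":{"plan":{"type":"array"},"force":{"type":"number"}},"required":["plan"]}

```bash
mkdir -p pics; python3 - <<'E'
from station import env
import cv2,numpy as np
s=env.get_state();print(s['time_s'],s['ee_pos'],s['eef_rot'],s['finger_gap'])
ims=[]
for n in("scene","top"):
    d=env.get_image(n);np.savez(f"{n}.npz",**{k:v for k,v in d.items()})
    cv2.imwrite(f"pics/{n}0.png",d["image"][:,:,::-1])
    print(n,d["camera_matrix"].tolist(),np.round(d["camera_from_world"],3).tolist())
E
```

```text
0.0 [ 0.27549218 -0.56058273  0.23575248] [-3.14014799e+00  6.28136035e-05  4.56770323e-01] 0.0870064018381993
scene [[406.576668730646, 0.0, 259.854757693287], [0.0, 406.576668730646, 186.31805945802105], [0.0, 0.0, 1.0]] [[0.897, 0.441, -0.011, -0.498], [0.346, -0.72, -0.602, -0.128], [-0.274, 0.536, -0.798, 1.372], [0.0, 0.0, 0.0, 1.0]]
top [[485.7772633834635, 0.0, 259.9100400262062], [0.0, 485.7772633834635, 183.3079043412885], [0.0, 0.0, 1.0]] [[0.004, -1.0, 0.008, -0.015], [-0.983, -0.005, -0.183, 0.521], [0.183, -0.007, -0.983, 1.554], [0.0, 0.0, 0.0, 1.0]]
```

View pics/top0.png

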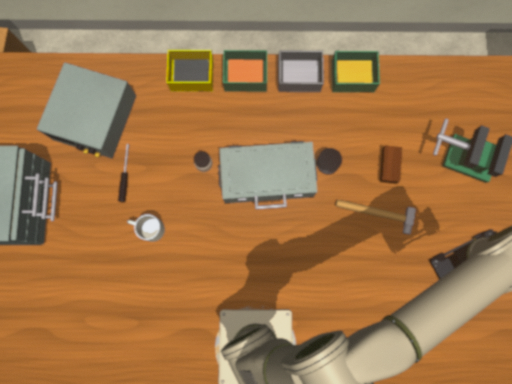

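View pics/scene0.png

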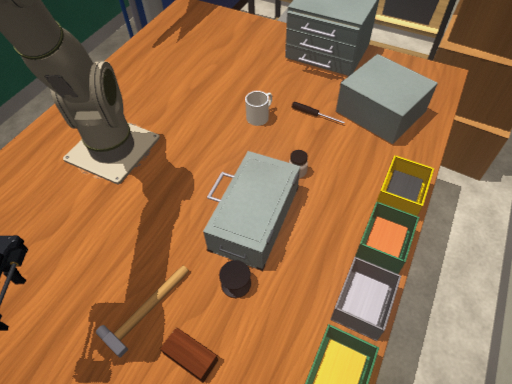

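The top view shows the chest lid at about (220–316, 142–203) and the handle bar at (270, 206). The spool is at (329, 160) and the jar at (202, 160). I'll fit the lid in 3D from the range data.

```bash
cat > h.py <<'E'
import numpy as np
def world(d,T=None):
    K=d["camera_matrix"];z=d["range_z"].astype(float)
    v,u=np.mgrid[:z.shape[0],:z.shape[1]]
    p=np.stack([(u-K[0,2])/K[0,0]*z,(v-K[1,2])/K[1,1]*z,z],-1)
    M=np.linalg.inv(d["camera_from_world"]) if T is None else T
    w=p@M[:3,:3].T+M[:3,3]; w[z==0]=np.nan
    return w
E
python3 - <<'E'
import numpy as np,cv2
from h import *
for n,(u0,u1,v0,v1) in dict(top=(200,345,130,215),scene=(190,310,140,300)).items():
    d=dict(np.load(n+".npz"));w=world(d);im=d["image"].astype(int)
    W=w[v0:v1,u0:u1].reshape(-1,3);C=im[v0:v1,u0:u1].reshape(-1,3)
    m=(W[:,2]>.095)&(W[:,2]<.12);m&=~np.isnan(W[:,2])
    P=W[m];print(n,m.sum(),np.median(P[:,2]),cv2.minAreaRect((P[:,:2]*1000).astype(np.float32)))
    # trimmed lid plate
    g=np.zeros((v1-v0,u1-u0),np.uint8);g.reshape(-1)[m]=255
    g=cv2.morphologyEx(g,cv2.MORPH_OPEN,np.ones((7,7)))
    P=W[g.reshape(-1)>0];r=cv2.minAreaRect((P[:,:2]*1000).astype(np.float32));print(r,cv2.boxPoints(r).tolist())
    # bar
    x=W[:,0];m2=(W[:,2]>.08)&(W[:,0]<P[:,0].min()-.01+0)
    B=W[m2];print("bar",m2.sum(),B.min(0) if len(B) else 0,B.max(0) if len(B) else 0,np.median(B,0) if len(B) else 0)
E
```

```text
top 4952 0.10712270329214646 ((537.2156982421875, -37.43194580078125), (209.88389587402344, 300.30145263671875), 4.472809314727783)
((556.5069580078125, -35.956085205078125), (170.71759033203125, 300.20770263671875), 4.354356288909912) [[459.9979248046875, 107.23365020751953], [482.7911376953125, -192.10751342773438], [653.0159912109375, -179.14581298828125], [630.2227783203125, 120.19534301757812]]
bar 111 [ 0.43065505 -0.09203922  0.09860928] [0.45148115 0.00256794 0.11460009] [ 0.43786018 -0.04464865  0.10678803]
scene 5791 0.10638611379743079 ((538.7572021484375, -38.927581787109375), (210.9258270263672, 304.1142883300781), 4.308027267456055)
((557.2666015625, -37.533233642578125), (173.80209350585938, 304.1142883300781), 4.308027267456055) [[459.18878173828125, 107.56641387939453], [482.03338623046875, -195.68862915039062], [655.3444213867188, -182.63287353515625], [632.4998168945312, 120.62216186523438]]
bar 127 [ 0.43133564 -0.09680816  0.09924761] [0.45300847 0.00133573 0.1109206 ] [ 0.4405271  -0.0473635   0.10603875]
```

Lid and bar agree with each other: chest centre is about (0.555, -0.036), yaw about 0.075, bar about (0.438, -0.045, 0.103). Moving above the bar.

Emit:
{"op": "drive_tool", "data": {
  "plan": [
    [[0.03, 0.1, 0, 0, 0, 0.2, 0.3], [0.06, 0.21, 0, 0, 0, 0.4, 0.3], [0.1, 0.32, 0, 0, 0, 0.6, 0.3], [0.13, 0.43, 0, 0, 0, 0.8, 0.3], [0.16, 0.52, 0, 0, 0, 1, 0.3], [0.16, 0.52, 0, 0, 0, 1, 0.3]]
  ]
}}

```text
time_s: 0.85
ee_pos: [0.357, -0.2977, 0.2367]
eef_rot: [3.141, -0.0, 0.987]
force: [-0.8, -1.0, 0.6]
finger_gap: 0.0346
grip_force: 0.0
```

Emit:
{"op": "drive_tool", "data": {
  "plan": [
    [[0.03, 0.1, 0, 0, 0, 0.2, 0.3], [0.06, 0.21, 0, 0, 0, 0.4, 0.3], [0.1, 0.32, 0, 0, 0, 0.6, 0.3], [0.13, 0.43, 0, 0, 0, 0.8, 0.3], [0.16, 0.51, 0, 0, 0, 1, 0.3], [0.16, 0.51, 0, 0, 0, 1, 0.3]]
  ]
}}

```text
time_s: 1.6
ee_pos: [0.4364, -0.0437, 0.2366]
eef_rot: [3.141, -0.001, 1.509]
force: [-0.6, -0.7, -0.0]
finger_gap: 0.0261
grip_force: 0.0
```

Emit:
{"op": "drive_tool", "data": {
  "plan": [
    [[0, 0, -0.05, 0, 0, 0.13, 0.3], [0, 0, -0.1, 0, 0, 0.27, 0.3], [0, 0, -0.1, 0, 0, 0.27, 0.3], [0, 0, -0.1, 0, 0, 0.27, 0.3]]
  ]
}}

```text
time_s: 2.1
ee_pos: [0.436, -0.0468, 0.1874]
eef_rot: [3.141, 0.0, 1.642]
force: [-0.5, -0.4, -0.2]
finger_gap: 0.0262
grip_force: 0.0
```

```bash
cat >> h.py <<'E'
from scipy.spatial.transform import Rotation as Ro
def wrist(env):
    s=env.get_state();d=env.get_image("wrist")
    T=np.eye(4);T[:3,:3]=Ro.from_euler("xyz",s["eef_rot"]).as_matrix();T[:3,3]=s["ee_pos"]
    return s,d,world(d,T@d["mount"])
C=np.array([.555,-.036,0]);PSI=.075
def chest(w): # world->chest frame
    return (w-C)@np.array([[np.cos(PSI),-np.sin(PSI),0],[np.sin(PSI),np.cos(PSI),0],[0,0,1]])
E
python3 - <<'E'
from station import env
from h import *
import cv2
s,d,w=wrist(env);print(s["ee_pos"],s["eef_rot"])
cv2.imwrite("pics/w1.png",d["image"][:,:,::-1])
c=chest(w)*1000
print(d["mount"].round(3).tolist())
for y in(-30,-20,-10,0,10,20,30):
    m=(abs(c[...,1]-y)<3)&(abs(c[...,0]+117)<15)&(c[...,2]>90)&(c[...,2]<125)
    print("bar",y,m.sum(),c[m].mean(0).round(1) if m.any() else'',c[m].max(0).round(1) if m.any() else '')
for y in(-60,-30,0,30,60):
    m=(abs(c[...,1]-y)<3)&(c[...,0]>-100)&(c[...,2]>100)&(c[...,2]<112)
    if m.any():print("edge",y,c[m][:,0].min().round(1),np.median(c[m][:,2]))
E
```

```text
[ 0.43602053 -0.0467708   0.18738857] [3.14087344e+00 7.26532956e-05 1.64194593e+00]
[[-0.0, -0.968, -0.251, 0.069], [1.0, -0.0, 0.001, -0.001], [-0.001, -0.251, 0.968, -0.148], [0.0, 0.0, 0.0, 1.0]]
bar -30 77 [-116.9  -29.9  106.7] [-112.1  -27.   109. ]
bar -20 81 [-116.8  -20.   106.7] [-112.1  -17.   108.7]
bar -10 85 [-116.8   -9.9  106.8] [-112.2   -7.1  109.3]
bar 0 93 [-117.1    0.   106.5] [-112.2    3.   108.9]
bar 10 96 [-117.1   10.   106.7] [-112.3   13.   109.7]
bar 20 102 [-117.1   19.9  106.7] [-112.3   23.   109.2]
bar 30 101 [-117.1   30.1  106.8] [-112.4   33.   109.2]
edge -60 32.1 107.49388463478425
edge -30 -82.1 107.23547146721197
edge 0 -82.1 107.25640556318768
edge 30 -82.3 107.27253205962906
edge 60 -82.4 107.30011205102713
```

View pics/w1.png

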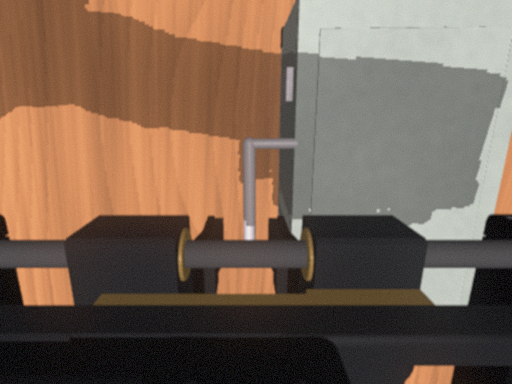

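The wrist view shows the bar at about column 250 between the fingers and the lid edge at about column 282. The 3D check puts the bar at chest x -117 and the edge at -82, so the frame estimate holds. Descending and pinching.

Emit:
{"op": "drive_tool", "data": {
  "plan": [
    [[0.005, 0, -0.06, 0, 0, 0, 0.3], [0.005, 0, -0.12, 0, 0, 0, 0.3], [0.005, 0, -0.168, 0, 0, 0, 0.3], [0.005, 0, -0.168, 0, 0, 0, 0.3], [0.005, 0, -0.168, 0, 0, 0, 0], [0.005, 0, -0.168, 0, 0, 0, 0], [0.005, 0, -0.168, 0, 0, 0, 0], [0.005, 0, -0.168, 0, 0, 0, 0]]
  ],
  "force": 20
}}

```text
time_s: 3.15
ee_pos: [0.439, -0.0461, 0.1035]
eef_rot: [3.14, 0.001, 1.645]
force: [-0.3, -0.3, 6.3]
finger_gap: 0.009
grip_force: 20.0
```

```bash
python3 - <<'E'
from station import env
import numpy as np
s=env.get_state();p=np.array(s['ee_pos']);print(p,s['finger_gap'],s['grip_force'])
H=np.array([.6373,-.0298,.1]);e=np.array([.9972,.0749,0])
def b(t): t+=.015; return H-e*.2*np.cos(t)+np.array([0,0,.2*np.sin(t)])
for t in np.arange(0,1.86,.1): print(round(t,2),((b(t)-b(0))/.5).round(3).tolist())
E
```

```text
[ 0.43902903 -0.04607743  0.10354829] 0.009027878445684513 20.00013917684555
0.0 [0.0, 0.0, 0.0]
0.1 [0.003, 0.0, 0.04]
0.2 [0.009, 0.001, 0.079]
0.3 [0.02, 0.001, 0.118]
0.4 [0.034, 0.003, 0.155]
0.5 [0.052, 0.004, 0.191]
0.6 [0.073, 0.005, 0.225]
0.7 [0.098, 0.007, 0.256]
0.8 [0.125, 0.009, 0.285]
0.9 [0.156, 0.012, 0.311]
1.0 [0.188, 0.014, 0.334]
1.1 [0.223, 0.017, 0.353]
1.2 [0.26, 0.02, 0.369]
1.3 [0.298, 0.022, 0.381]
1.4 [0.337, 0.025, 0.389]
1.5 [0.377, 0.028, 0.393]
1.6 [0.416, 0.031, 0.394]
1.7 [0.456, 0.034, 0.39]
1.8 [0.495, 0.037, 0.382]
```

Emit:
{"op": "drive_tool", "data": {
  "plan": [
    [[0.003, 0, 0.04, 0, 0, 0, 0], [0.009, 0.001, 0.079, 0, 0, 0, 0], [0.02, 0.001, 0.118, 0, 0, 0, 0], [0.034, 0.003, 0.155, 0, 0, 0, 0], [0.052, 0.004, 0.191, 0, 0, 0, 0], [0.073, 0.005, 0.225, 0, 0, 0, 0], [0.098, 0.007, 0.256, 0, 0, 0, 0], [0.125, 0.009, 0.285, 0, 0, 0, 0], [0.156, 0.012, 0.311, 0, 0, 0, 0], [0.156, 0.012, 0.311, 0, 0, 0, 0]]
  ]
}}

```text
time_s: 4.4
ee_pos: [0.5158, -0.0402, 0.2598]
eef_rot: [-3.14, 0.001, 1.645]
force: [-12.6, -1.7, 14.5]
finger_gap: 0.0091
grip_force: 20.0
```

Emit:
{"op": "drive_tool", "data": {
  "plan": [
    [[0.031, 0.002, 0.025, 0, 0, 0, 0], [0.066, 0.005, 0.044, 0, 0, 0, 0], [0.103, 0.008, 0.06, 0, 0, 0, 0], [0.141, 0.01, 0.072, 0, 0, 0, 0], [0.18, 0.013, 0.08, 0, 0, 0, 0], [0.22, 0.016, 0.084, 0, 0, 0, 0], [0.26, 0.019, 0.085, 0, 0, 0, 0], [0.3, 0.022, 0.081, 0, 0, 0, 0], [0.32, 0.024, 0.078, 0, 0, 0, 0], [0.32, 0.024, 0.078, 0, 0, 0, 0]]
  ]
}}

```text
time_s: 5.65
ee_pos: [0.6763, -0.0281, 0.2967]
eef_rot: [-3.141, -0.0, 1.645]
force: [-0.0, -1.2, -0.2]
finger_gap: 0.0092
grip_force: 20.0
```

Emit:
{"op": "drive_tool", "data": {
  "plan": [
    [[0.01, 0.001, -0.002, 0, 0, 0, 0], [0.02, 0.002, -0.005, 0, 0, 0, 0], [0.026, 0.002, -0.006, 0, 0, 0, 0], [0.026, 0.002, -0.006, 0, 0, 0, 0]]
  ]
}}

```text
time_s: 6.15
ee_pos: [0.6893, -0.0271, 0.2938]
eef_rot: [-3.141, 0.0, 1.645]
force: [-0.9, -1.6, -2.2]
finger_gap: 0.0091
grip_force: 20.0
```

Emit:
{"op": "drive_tool", "data": {
  "plan": [
    [[0, 0, 0, 0, 0, 0, 0.25], [0, 0, 0, 0, 0, 0, 0.25], [0, 0, 0.05, 0, 0, 0, 0.25], [0, 0, 0.1, 0, 0, 0, 0.25], [-0.1, -0.004, 0.1, 0, 0, 0, 0.25], [-0.2, -0.01, 0.08, 0, 0, 0, 0.25], [-0.264, -0.01, 0, 0, 0, 0, 0.25], [-0.264, -0.01, -0.09, 0, 0, 0, 0.25], [-0.264, -0.01, -0.09, 0, 0, 0, 0.25]]
  ]
}}

```text
time_s: 7.28
ee_pos: [0.5555, -0.0321, 0.2471]
eef_rot: [-3.137, -0.0, 1.645]
force: [0.4, -0.4, 1.0]
finger_gap: 0.0217
grip_force: 0.0
```

```bash
python3 - <<'E'
from station import env
from h import *
import cv2
s,d,w=wrist(env);print(s["ee_pos"],s["eef_rot"],s["finger_gap"])
sc=env.get_image("scene")
cv2.imwrite("pics/w2.png",np.hstack([d["image"],sc["image"]])[:,:,::-1][:,:])
im=np.hstack([d["image"],sc["image"]]);cv2.imwrite("pics/w2.png",cv2.resize(im,(800,300),interpolation=cv2.INTER_AREA)[:,:,::-1])
c=chest(w)*1000
for y in range(-70,40,10):
    m=(abs(c[...,1]-y)<3)&(abs(c[...,0])<30)&(c[...,2]>78)&(c[...,2]<100)
    if m.any():print("stay",y,m.sum(),np.median(c[m],0).round(1),c[m].min(0).round(1),c[m].max(0).round(1))
ct=chest(world(sc))*1000
m=(abs(ct[...,1])<130)&(ct[...,2]>130)&(ct[...,2]<240)&(ct[...,0]>60)&(ct[...,0]<170)
A=ct[m];f=np.polyfit(A[:,2]-100,A[:,0],1);print("lid",m.sum(),f,np.pi/2+np.arctan(f[0]))
E
```

```text
[ 0.55548512 -0.03213641  0.24709101] [-3.13734539e+00 -3.01369115e-04  1.64531424e+00] 0.021712245045787133
stay -60 26 [  3.5 -59.3  90.9] [  0.1 -61.2  89.3] [  6.8 -57.2  92.5]
stay -50 34 [  3.4 -50.3  91. ] [  0.1 -52.7  89.1] [  6.8 -47.4  92.4]
stay -40 35 [  3.4 -40.1  90.7] [  0.1 -42.8  89.1] [  6.7 -37.2  92. ]
stay -30 39 [  3.4 -30.2  90.7] [  0.1 -33.   89.7] [  6.6 -27.   92.2]
stay -20 41 [  3.4 -19.8  90.7] [  0.1 -22.9  89.5] [  6.6 -17.1  92.2]
stay -10 44 [ 2.8 -9.9 90.5] [ -0.9 -12.9  89.1] [ 6.6 -7.  93. ]
stay 0 48 [ 2.8 -0.2 90.6] [-0.9 -2.9 89.3] [ 6.5  2.8 93. ]
stay 10 43 [ 2.3 10.1 90.7] [-0.9  7.1 89.5] [ 6.5 12.6 92.4]
stay 20 46 [ 2.7 19.8 90.7] [-0.9 17.4 88.8] [ 6.4 22.9 91.8]
stay 30 73 [ 3.2 30.1 91.4] [-3.  27.  87.3] [ 9.6 33.  93.9]
lid 257 [ 0.26588974 82.89833988] 1.8306732297812185
```

View pics/w2.png

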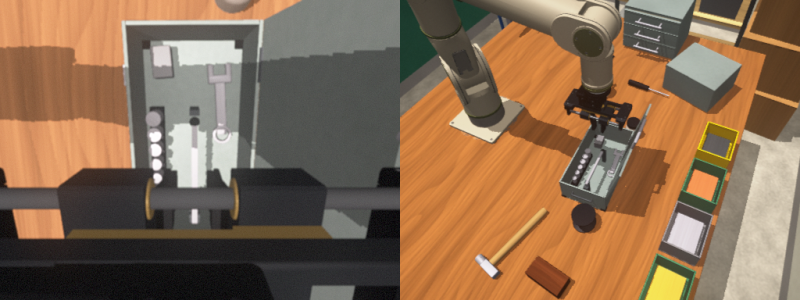

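The wrist view shows the folded stay down the chest middle (column about 194 in the half-size view), ending in the ball at (194, 120). The scene view shows the lid leaning back open. Measured stay x is about +3 mm, z about 86, and the lid is at 1.83 rad. I'll tilt the hand 12° away from the lid, then descend and pinch.

Emit:
{"op": "drive_tool", "data": {
  "plan": [
    [[0.003, 0, -0.02, 0.015, -0.2, 0, 0.25], [0.003, 0, -0.06, 0.03, -0.4, 0, 0.25], [0.003, 0, -0.13, 0.03, -0.4, 0, 0.25], [0.003, 0, -0.2, 0.03, -0.4, 0, 0.25], [0.003, 0, -0.26, 0.03, -0.4, 0, 0.25], [0.003, 0, -0.3, 0.03, -0.4, 0, 0.25], [0.003, 0, -0.314, 0.03, -0.4, 0, 0.25], [0.003, 0, -0.314, 0.03, -0.4, 0, 0.25]]
  ],
  "force": 12
}}

```text
time_s: 8.38
ee_pos: [0.5598, -0.0317, 0.0933]
eef_rot: [2.93, -0.0, 1.646]
force: [-0.5, -0.3, 0.7]
finger_gap: 0.0217
grip_force: 0.0
```

Emit:
{"op": "drive_tool", "data": {
  "plan": [
    [[0, 0, 0, 0, 0, 0, 0], [0, 0, 0, 0, 0, 0, 0], [0, 0, 0, 0, 0, 0, 0], [0, 0, 0, 0, 0, 0, 0]]
  ]
}}

```text
time_s: 8.88
ee_pos: [0.5574, -0.0321, 0.0923]
eef_rot: [2.934, 0.001, 1.645]
force: [-11.0, -1.0, 8.2]
finger_gap: 0.009
grip_force: 12.0
```

```bash
python3 - <<'E'
import numpy as np
r,o=.1137,.0063;k=60/96
def p(f):
    f=np.radians(f);b=k*f
    y=r*np.cos(f)-o*np.sin(b);z=r*np.sin(f)+o*np.cos(b)
    return np.array([-.0749*y,.9972*y,z])
for a in(0,32,64):
    print("call",a)
    for f in np.arange(a+4,a+37,4):
        t=k*(f-a)/30
        print(f,[*((p(f)-p(a))/.5).round(3).tolist(),round(t*.997,3),round(t*.075,3),0,0])
print(p(90)-p(0),p(96)-p(0))
E
```

```text
call 0
4 [0.0, -0.001, 0.016, np.float64(0.083), np.float64(0.006), 0, 0]
8 [0.0, -0.003, 0.032, np.float64(0.166), np.float64(0.012), 0, 0]
12 [0.0, -0.007, 0.047, np.float64(0.249), np.float64(0.019), 0, 0]
16 [0.001, -0.011, 0.062, np.float64(0.332), np.float64(0.025), 0, 0]
20 [0.001, -0.016, 0.077, np.float64(0.415), np.float64(0.031), 0, 0]
24 [0.002, -0.023, 0.092, np.float64(0.498), np.float64(0.038), 0, 0]
28 [0.002, -0.03, 0.106, np.float64(0.582), np.float64(0.044), 0, 0]
32 [0.003, -0.039, 0.12, np.float64(0.665), np.float64(0.05), 0, 0]
36 [0.004, -0.048, 0.133, np.float64(0.748), np.float64(0.056), 0, 0]
call 32
36 [0.001, -0.009, 0.013, np.float64(0.083), np.float64(0.006), 0, 0]
40 [0.001, -0.02, 0.025, np.float64(0.166), np.float64(0.012), 0, 0]
44 [0.002, -0.031, 0.037, np.float64(0.249), np.float64(0.019), 0, 0]
48 [0.003, -0.043, 0.048, np.float64(0.332), np.float64(0.025), 0, 0]
52 [0.004, -0.055, 0.057, np.float64(0.415), np.float64(0.031), 0, 0]
56 [0.005, -0.068, 0.067, np.float64(0.498), np.float64(0.038), 0, 0]
60 [0.006, -0.082, 0.075, np.float64(0.582), np
[... 170 characters left out ...]
68 [0.001, -0.015, 0.006, np.float64(0.083), np.float64(0.006), 0, 0]
72 [0.002, -0.03, 0.011, np.float64(0.166), np.float64(0.012), 0, 0]
76 [0.003, -0.046, 0.015, np.float64(0.249), np.float64(0.019), 0, 0]
80 [0.005, -0.062, 0.018, np.float64(0.332), np.float64(0.025), 0, 0]
84 [0.006, -0.078, 0.02, np.float64(0.415), np.float64(0.031), 0, 0]
88 [0.007, -0.094, 0.02, np.float64(0.498), np.float64(0.038), 0, 0]
92 [0.008, -0.11, 0.02, np.float64(0.582), np.float64(0.044), 0, 0]
96 [0.009, -0.126, 0.018, np.float64(0.665), np.float64(0.05), 0, 0]
100 [0.011, -0.142, 0.016, np.float64(0.748), np.float64(0.056), 0, 0]
[ 0.00890848 -0.11860523  0.11090009] [ 0.00981496 -0.13067393  0.10992714]
```

Emit:
{"op": "drive_tool", "data": {
  "plan": [
    [[0, -0.001, 0.016, 0.083, 0.006, 0, 0], [0, -0.003, 0.032, 0.166, 0.012, 0, 0], [0, -0.007, 0.047, 0.249, 0.019, 0, 0], [0.001, -0.011, 0.062, 0.332, 0.025, 0, 0], [0.001, -0.016, 0.077, 0.415, 0.031, 0, 0], [0.002, -0.023, 0.092, 0.498, 0.038, 0, 0], [0.002, -0.03, 0.106, 0.582, 0.044, 0, 0], [0.003, -0.039, 0.12, 0.665, 0.05, 0, 0], [0.003, -0.039, 0.12, 0.665, 0.05, 0, 0]]
  ]
}}

```text
time_s: 10.0
ee_pos: [0.5587, -0.0512, 0.1519]
eef_rot: [2.935, -0.352, 1.645]
force: [-7.3, 2.1, 0.4]
finger_gap: 0.0091
grip_force: 12.0
```

Emit:
{"op": "drive_tool", "data": {
  "plan": [
    [[0.001, -0.009, 0.013, 0.083, 0.006, 0, 0], [0.001, -0.02, 0.025, 0.166, 0.012, 0, 0], [0.002, -0.031, 0.037, 0.249, 0.019, 0, 0], [0.003, -0.043, 0.048, 0.332, 0.025, 0, 0], [0.004, -0.055, 0.057, 0.415, 0.031, 0, 0], [0.005, -0.068, 0.067, 0.498, 0.038, 0, 0], [0.006, -0.082, 0.075, 0.582, 0.044, 0, 0], [0.007, -0.097, 0.082, 0.665, 0.05, 0, 0], [0.007, -0.097, 0.082, 0.665, 0.05, 0, 0]]
  ]
}}

```text
time_s: 11.12
ee_pos: [0.5624, -0.1001, 0.1932]
eef_rot: [2.935, -0.701, 1.644]
force: [-8.1, 1.5, 2.4]
finger_gap: 0.0096
grip_force: 11.9
```

Emit:
{"op": "drive_tool", "data": {
  "plan": [
    [[0.001, -0.015, 0.006, 0.083, 0.006, 0, 0], [0.002, -0.03, 0.011, 0.166, 0.012, 0, 0], [0.003, -0.046, 0.015, 0.249, 0.019, 0, 0], [0.005, -0.062, 0.018, 0.332, 0.025, 0, 0], [0.006, -0.078, 0.02, 0.415, 0.031, 0, 0], [0.007, -0.094, 0.02, 0.498, 0.038, 0, 0], [0.008, -0.11, 0.02, 0.582, 0.044, 0, 0], [0.009, -0.126, 0.018, 0.665, 0.05, 0, 0], [0.01, -0.132, 0.017, 0.665, 0.05, 0, 0], [0.01, -0.132, 0.017, 0.665, 0.05, 0, 0]]
  ]
}}

```text
time_s: 12.38
ee_pos: [0.5675, -0.1656, 0.2019]
eef_rot: [2.935, -1.049, 1.645]
force: [-8.1, 1.2, 3.0]
finger_gap: 0.01
grip_force: 11.7
```

```bash
python3 - <<'E'
from station import env
from h import *
import cv2
s,d,w=wrist(env);print(s["ee_pos"],s["eef_rot"],chest(np.array(s["ee_pos"])))
sc=env.get_image("scene")
a=cv2.resize(sc["image"][80:270,180:340],None,fx=3,fy=3)
b=cv2.resize(d["image"],(320,240));b=np.vstack([b,np.zeros((330,320,3),np.uint8)])
cv2.imwrite("pics/s3.png",np.hstack([a[:,:,::-1],b[:,:,::-1]]))
c=chest(world(sc))*1000
m=(abs(c[...,0]-3)<12)&(c[...,1]>-150)&(c[...,1]<40)&(c[...,2]>95)&(c[...,2]<240)
A=c[m]
for z in range(100,240,10):
    q=A[abs(A[:,2]-z)<5]
    if len(q):print(z,len(q),np.median(q,0).round(1),q[:,1].min().round(1),q[:,1].max().round(1))
E
```

```text
[ 0.56754142 -0.16560912  0.20190796] [ 2.93490857 -1.04925959  1.64523064] [ 0.00279459 -0.13018449  0.20190796]
100 3 [  -2.8 -149.1   98.3] -149.8 -146.9
130 2 [   3.4 -121.4  131.3] -121.8 -121.0
140 6 [   2.6 -121.8  136.7] -122.8 -119.9
150 1 [   6.5 -116.2  153.8] -116.2 -116.2
160 2 [   7.2 -119.6  161.6] -121.7 -117.6
200 10 [  14.  -134.7  201.6] -144.1 -127.7
210 42 [   7.1 -129.3  210.9] -147.3 -120.5
220 23 [   9.4 -137.4  219.1] -148.1 -129.3
230 25 [   3.8 -128.3  229.4] -133.6 -121.7
```

View pics/s3.png

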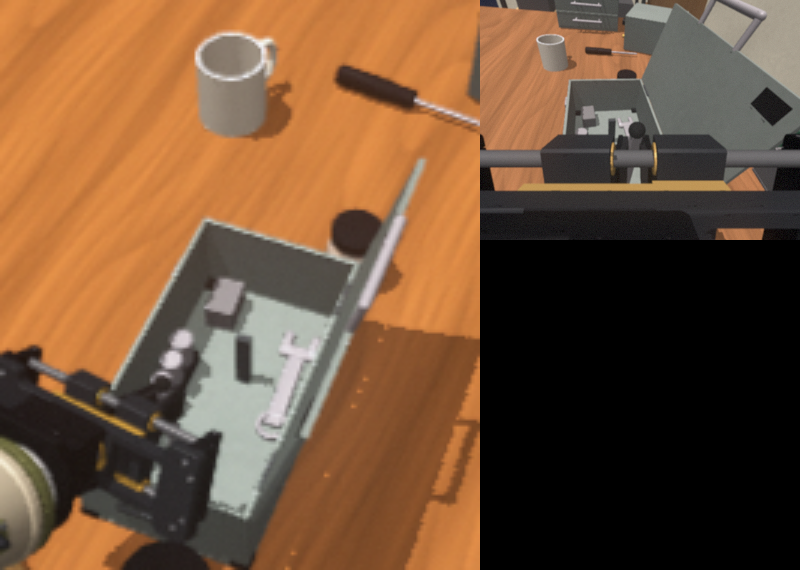

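The scene crop shows the stay held near upright by the hand at lower left, with the lid leaning back and the chest contents undisturbed. In the wrist inset the ball is at (637, 130), centred between the fingers. The geometry gives a stay angle of about 1.68 to 1.70. I'll press slightly towards the stop, then release and back off.

Emit:
{"op": "drive_tool", "data": {
  "plan": [
    [[0, -0.006, -0.001, 0, 0, 0, 0], [0, -0.006, -0.001, 0, 0, 0, 0], [0, -0.006, -0.001, 0, 0, 0, 0]]
  ]
}}

```text
time_s: 12.85
ee_pos: [0.5675, -0.1665, 0.2018]
eef_rot: [2.935, -1.051, 1.648]
force: [-5.9, 8.9, 1.1]
finger_gap: 0.0099
grip_force: 11.3
```

Emit:
{"op": "drive_tool", "data": {
  "plan": [
    [[0, 0, 0, 0, 0, 0, 0.4], [0, 0, 0, 0, 0, 0, 0.4], [0, 0, 0, 0, 0, 0, 0.4], [-0.012, -0.069, 0.039, 0, 0, 0, 0.4], [-0.023, -0.137, 0.078, 0, 0, 0, 0.4], [-0.035, -0.206, 0.117, 0, 0, 0, 0.4], [-0.035, -0.206, 0.117, 0, 0, 0, 0.4]]
  ]
}}

```text
time_s: 13.72
ee_pos: [0.5511, -0.2755, 0.2604]
eef_rot: [2.93, -1.045, 1.642]
force: [-0.3, -1.4, 0.2]
finger_gap: 0.035
grip_force: 0.0
```

```bash
cat > look.py <<'E'
from station import env
from h import *
import cv2
s=env.get_state();print(s["time_s"],s["ee_pos"],s["eef_rot"],s["joint_pos"])
for n in("scene","top"):
    sc=env.get_image(n);c=chest(world(sc))*1000
    m=(abs(c[...,0]-3)<9)&(c[...,1]>-135)&(c[...,1]<-95)&(c[...,2]>95)&(c[...,2]<240)
    A=c[m];print(n,len(A))
    for z in range(100,250,20):
        q=A[abs(A[:,2]-z)<10]
        if len(q):print(z,len(q),np.median(q,0).round(1))
    if n=="scene":cv2.imwrite("pics/s%d.png"%(s["time_s"]*100),cv2.resize(sc["image"][80:270,180:340],None,fx=3,fy=3)[:,:,::-1])
E
python3 look.py; ls pics
```

```text
13.725 [ 0.55109521 -0.27553847  0.26036359] [ 2.92968735 -1.04455574  1.64227738] [ 1.13654925  0.79514514 -0.60424917  1.18164517 -0.52615961  1.74962588
  0.56179824]
scene 140
100 11 [   6.9 -117.8  103.4]
120 19 [   5.6 -118.6  120.3]
140 15 [   6.3 -120.7  137.6]
160 19 [   5.3 -123.   160. ]
180 19 [   6.4 -124.8  179.8]
200 20 [   6.4 -127.6  200.9]
220 29 [   5.  -129.2  226.6]
240 8 [   3.9 -127.5  231.9]
top 65
100 7 [  -0.6 -106.3   98. ]
120 8 [   0.2 -109.9  116.2]
140 9 [  -0.8 -112.   143. ]
160 6 [   0.  -114.8  157.5]
180 7 [  -0.9 -116.4  176.1]
200 10 [   0.4 -117.8  194.9]
220 10 [  -0.8 -123.   227. ]
240 8 [   2.3 -123.1  234.7]
s1372.png
s3.png
scene0.png
top0.png
w1.png
w2.png
```

The stay reached its stop (8.9 N of pressing force) and stands by itself, leaning about 0.10 past upright. Next I'll level the hand and go above the bar.

Emit:
{"op": "drive_tool", "data": {
  "plan": [
    [[0, 0, 0.04, -0.25, -0.019, 0, 0.4], [0, 0, 0.08, -0.5, -0.038, 0, 0.4], [0, 0, 0.12, -0.75, -0.056, 0, 0.4], [0, 0, 0.14, -0.997, -0.075, 0, 0.4], [0, 0, 0.14, -0.997, -0.075, 0, 0.4]]
  ]
}}

```text
time_s: 14.45
ee_pos: [0.5522, -0.2687, 0.3321]
eef_rot: [2.928, -0.521, 1.652]
force: [-0.3, -0.3, 0.1]
finger_gap: 0.0343
grip_force: 0.0
```

Emit:
{"op": "drive_tool", "data": {
  "plan": [
    [[0, 0, 0.04, -0.25, -0.019, 0, 0.3], [0, 0, 0.08, -0.5, -0.038, 0, 0.3], [0, 0, 0.12, -0.75, -0.056, 0, 0.3], [0, 0, 0.12, -0.997, -0.075, 0, 0.3], [0, 0, 0.12, -0.997, -0.075, 0, 0.3]]
  ]
}}

```text
time_s: 15.08
ee_pos: [0.5513, -0.2696, 0.3885]
eef_rot: [2.933, -0.004, 1.649]
force: [1.0, 0.2, 0.3]
finger_gap: 0.026
grip_force: 0.0
```

Emit:
{"op": "drive_tool", "data": {
  "plan": [
    [[0.04, 0.08, 0, -0.015, 0.2, 0, 0.25], [0.1, 0.18, 0, -0.03, 0.4, 0, 0.25], [0.16, 0.28, 0, -0.03, 0.4, 0, 0.25], [0.22, 0.39, 0, -0.03, 0.4, 0, 0.25], [0.278, 0.499, 0, -0.03, 0.4, 0, 0.25], [0.278, 0.499, 0, -0.03, 0.4, 0, 0.25], [0.278, 0.499, 0, -0.03, 0.4, 0, 0.25]]
  ]
}}

```text
time_s: 15.95
ee_pos: [0.6902, -0.0239, 0.3867]
eef_rot: [-3.136, -0.003, 1.644]
force: [-0.5, -1.3, 0.5]
finger_gap: 0.0214
grip_force: 0.0
```

```bash
python3 - <<'E'
from station import env
from h import *
import cv2
s,d,w=wrist(env);print(s["time_s"],s["ee_pos"],s["eef_rot"],s["finger_gap"])
cv2.imwrite("pics/w5.png",d["image"][:,:,::-1])
for y in(-30,-15,0,15,30):
    m=(abs(w[...,1]+.026-y/1000)<.003)&(w[...,2]>.285)&(w[...,2]<.31)&(abs(w[...,0]-.69)<.03)
    if m.any():print(y,m.sum(),np.median(w[m],0).round(4),w[m].max(0).round(4))
E
```

```text
15.95 [ 0.69023322 -0.02391256  0.38669026] [-3.13612823e+00 -2.78867379e-03  1.64372038e+00] 0.021400145783087233
-30 76 [ 0.6944 -0.0559  0.2966] [ 0.6991 -0.053   0.2984]
-15 80 [ 0.693  -0.0409  0.2964] [ 0.6979 -0.038   0.2983]
0 81 [ 0.6916 -0.0259  0.2963] [ 0.6968 -0.023   0.2984]
15 82 [ 0.6907 -0.0111  0.2965] [ 0.6955 -0.0082  0.2985]
30 88 [0.6893 0.004  0.2965] [0.6943 0.007  0.2986]
```

View pics/w5.png

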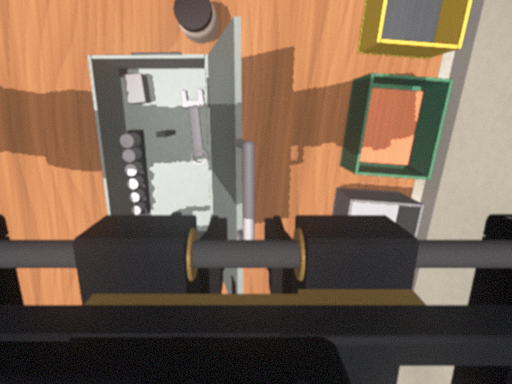

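The wrist view shows the bar at column 250 between the fingers, measured at (0.6916, -0.026, 0.2935). Descending, pinching, then lowering the lid.

Emit:
{"op": "drive_tool", "data": {
  "plan": [
    [[0.003, -0.002, -0.06, 0, 0, 0, 0.25], [0.003, -0.002, -0.13, 0, 0, 0, 0.25], [0.003, -0.002, -0.187, 0, 0, 0, 0.25], [0.003, -0.002, -0.187, 0, 0, 0, 0.25], [0.003, -0.002, -0.187, 0, 0, 0, 0], [0.003, -0.002, -0.187, 0, 0, 0, 0], [0.003, -0.002, -0.187, 0, 0, 0, 0], [0.003, -0.002, -0.187, 0, 0, 0, 0]]
  ],
  "force": 20
}}

```text
time_s: 17.0
ee_pos: [0.6922, -0.0238, 0.2977]
eef_rot: [3.139, 0.0, 1.645]
force: [-1.0, -2.8, 6.1]
finger_gap: 0.0088
grip_force: 20.0
```

```bash
python3 - <<'E'
import numpy as np
H=np.array([.6373,-.0298,.1]);e=np.array([.9972,.0749,0])
def b(t): t+=.015; return H-e*.2*np.cos(t)+np.array([0,0,.2*np.sin(t)])
for a,ts in((1.83,np.arange(1.77,1.32,-.06)),(1.35,np.arange(1.31,.99,-.04))):
    for t in ts: print(round(t,2),((b(t)-b(a))/.5).round(3).tolist(),b(t).round(4))
E
```

```text
1.77 [-0.023, -0.002, 0.006] [ 0.6797 -0.0266  0.2954]
1.71 [-0.047, -0.004, 0.01] [ 0.6679 -0.0275  0.2976]
1.65 [-0.07, -0.005, 0.013] [ 0.6561 -0.0284  0.2991]
1.59 [-0.094, -0.007, 0.015] [ 0.6441 -0.0293  0.2999]
1.53 [-0.118, -0.009, 0.015] [ 0.6322 -0.0302  0.2999]
1.47 [-0.142, -0.011, 0.013] [ 0.6202 -0.0311  0.2993]
1.41 [-0.166, -0.012, 0.011] [ 0.6083 -0.032   0.2979]
1.35 [-0.19, -0.014, 0.007] [ 0.5965 -0.0329  0.2958]
1.31 [-0.016, -0.001, -0.004] [ 0.5888 -0.0334  0.294 ]
1.27 [-0.031, -0.002, -0.008] [ 0.5811 -0.034   0.2919]
1.23 [-0.046, -0.003, -0.013] [ 0.5735 -0.0346  0.2895]
1.19 [-0.061, -0.005, -0.018] [ 0.566  -0.0352  0.2868]
1.15 [-0.076, -0.006, -0.024] [ 0.5586 -0.0357  0.2838]
1.11 [-0.09, -0.007, -0.031] [ 0.5513 -0.0363  0.2805]
1.07 [-0.105, -0.008, -0.038] [ 0.5442 -0.0368  0.2769]
1.03 [-0.119, -0.009, -0.046] [ 0.5372 -0.0373  0.273 ]
0.99 [-0.132, -0.01, -0.054] [ 0.5304 -0.0378  0.2688]
```

Emit:
{"op": "drive_tool", "data": {
  "plan": [
    [[-0.023, -0.002, 0.01, 0, 0, 0, 0], [-0.047, -0.004, 0.014, 0, 0, 0, 0], [-0.07, -0.005, 0.017, 0, 0, 0, 0], [-0.094, -0.007, 0.019, 0, 0, 0, 0], [-0.118, -0.009, 0.019, 0, 0, 0, 0], [-0.142, -0.011, 0.017, 0, 0, 0, 0], [-0.166, -0.012, 0.015, 0, 0, 0, 0], [-0.19, -0.014, 0.011, 0, 0, 0, 0], [-0.19, -0.014, 0.011, 0, 0, 0, 0]]
  ]
}}

```text
time_s: 18.12
ee_pos: [0.5956, -0.0308, 0.3014]
eef_rot: [-3.141, 0.0, 1.645]
force: [0.0, -4.8, 0.4]
finger_gap: 0.0091
grip_force: 20.0
```

Emit:
{"op": "drive_tool", "data": {
  "plan": [
    [[-0.016, -0.002, -0.004, 0, 0, 0, 0], [-0.031, -0.004, -0.008, 0, 0, 0, 0], [-0.046, -0.006, -0.013, 0, 0, 0, 0], [-0.061, -0.008, -0.018, 0, 0, 0, 0], [-0.076, -0.01, -0.024, 0, 0, 0, 0], [-0.09, -0.011, -0.031, 0, 0, 0, 0], [-0.098, -0.011, -0.034, 0, 0, 0, 0], [-0.105, -0.012, -0.038, 0, 0, 0, 0], [-0.105, -0.012, -0.038, 0, 0, 0, 0]]
  ]
}}

```text
time_s: 19.25
ee_pos: [0.5437, -0.035, 0.2823]
eef_rot: [-3.141, -0.002, 1.647]
force: [-0.1, 6.6, -1.9]
finger_gap: 0.0093
grip_force: 20.0
```

Emit:
{"op": "drive_tool", "data": {
  "plan": [
    [[-0.004, 0, -0.002, 0, 0, 0, 0], [-0.007, 0, -0.004, 0, 0, 0, 0], [-0.007, 0, -0.004, 0, 0, 0, 0], [-0.007, 0, -0.004, 0, 0, 0, 0]]
  ]
}}

```text
time_s: 19.75
ee_pos: [0.541, -0.0352, 0.2809]
eef_rot: [3.14, -0.002, 1.647]
force: [1.3, 5.6, 1.1]
finger_gap: 0.0091
grip_force: 20.0
```

Emit:
{"op": "drive_tool", "data": {
  "plan": [
    [[-0.003, 0, -0.002, 0, 0, 0, 0], [-0.005, 0, -0.003, 0, 0, 0, 0], [-0.005, 0, -0.003, 0, 0, 0, 0], [-0.005, 0, -0.003, 0, 0, 0, 0]]
  ]
}}

```text
time_s: 20.25
ee_pos: [0.5401, -0.0353, 0.2805]
eef_rot: [3.136, -0.001, 1.646]
force: [8.1, 5.8, 3.1]
finger_gap: 0.0092
grip_force: 20.0
```

```bash
python3 look.py; python3 - <<'E'
from station import env
from h import *
c=chest(world(env.get_image("scene")))*1000
for lo,hi in((-145,-80),(60,145)):
    m=(c[...,1]>lo)&(c[...,1]<hi)&(c[...,2]>120)&(c[...,2]<235)&(c[...,0]>10)&(c[...,0]<90)
    A=c[m];f=np.polyfit(A[:,2]-100,A[:,0],1) if len(A)>20 else [0,0];print(len(A),f,np.pi/2+np.arctan(f[0]))
E
```

```text
20.25 [ 0.54011433 -0.03527501  0.28049722] [ 3.13553963e+00 -1.29684975e-03  1.64644071e+00] [ 0.61599308  0.18600433 -0.71560269  1.59044365  0.12210255  1.40517667
 -0.03485457]
scene 85
100 11 [   6.7 -117.4  104. ]
120 15 [   5.  -119.2  120.8]
140 12 [   2.9 -121.1  139.2]
160 6 [   1.2 -123.6  158.3]
240 41 [   9.5 -117.7  236.6]
top 73
100 4 [   0.3 -107.2  103.9]
120 11 [  -0.8 -110.8  121.5]
140 8 [   1.1 -111.6  139.9]
160 7 [  -0.4 -116.2  159.4]
180 7 [  -0.5 -116.   179.6]
200 10 [   0.  -117.4  197.6]
220 8 [  -1.4 -121.7  224.5]
240 18 [   8.6 -120.7  236.7]
940 [-0.58361048 90.76407913] 1.042515123763374
611 [-0.57890335 90.17902795] 1.0460335248199522
```

The lid rests on the stay: contact force is about 8 N, lid angle about 1.045, and the stay is still at its stop. I'll relax, open and go straight up.

Emit:
{"op": "drive_tool", "data": {
  "plan": [
    [[0.003, 0, 0.002, 0, 0, 0, 0], [0.003, 0, 0.002, 0, 0, 0, 0], [0.003, 0, 0.002, 0, 0, 0, 0.35], [0.003, 0, 0.002, 0, 0, 0, 0.35], [0.003, 0, 0.002, 0, 0, 0, 0.35], [0.003, 0, 0.002, 0, 0, 0, 0.35], [0.003, 0, 0.04, 0, 0, 0, 0.35], [0.003, 0, 0.1, 0, 0, 0, 0.35], [0.003, 0, 0.18, 0, 0, 0, 0.35], [0.003, 0, 0.18, 0, 0, 0, 0.35]]
  ]
}}

```text
time_s: 21.65
ee_pos: [0.5406, -0.0362, 0.3719]
eef_rot: [3.137, 0.0, 1.645]
force: [0.8, -0.0, -0.8]
finger_gap: 0.0307
grip_force: 0.0
```

```bash
python3 look.py; python3 - <<'E'
from station import env
from h import *
c=chest(world(env.get_image("scene")))*1000
m=(c[...,1]>60)&(c[...,1]<145)&(c[...,2]>120)&(c[...,2]<235)&(c[...,0]>10)&(c[...,0]<90)
A=c[m];f=np.polyfit(A[:,2]-100,A[:,0],1);print(len(A),np.pi/2+np.arctan(f[0]))
E
ls -t pics|head -1
```

```text
21.65 [ 0.54062657 -0.0361888   0.37188662] [3.13699359e+00 3.00720235e-04 1.64530639e+00] [ 0.60801976  0.16818    -0.71621749  1.41903777  0.11056236  1.59044299
 -0.02396792]
scene 78
100 12 [   5.7 -117.9  103.3]
120 17 [   5.7 -119.4  119. ]
140 13 [   3.  -121.6  141.7]
160 6 [   1.7 -125.   162.4]
240 30 [  10.4 -112.8  237.3]
top 55
120 1 [  -1.7 -116.7  117.2]
140 5 [  -1.4 -117.1  141.1]
160 5 [  -0.9 -113.3  158.4]
180 10 [  -0.3 -116.2  178.9]
200 10 [  -0.3 -118.9  200.3]
220 7 [   1.7 -121.   226.6]
240 17 [   3.7 -120.8  234.8]
833 1.0492186318747636
s2165.png
```

The lid holds at 1.05 on the standing stay and the hand is clear, so I'm handing the job in.

```bash
python3 -c "
from station import env
print(env.finish_job())"
```

```text
the job is handed in; nothing more can be done
None
```

The job is handed in: by the last camera check the lid rests propped at about 1.05 rad on the stay, which stands at its stop past upright, and the hand is clear; the verdict itself wasn't shown.

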